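Clip a picture frame onto the sprung safety hook of a display stand

ROBOT

A 7-joint arm with a two-finger parallel gripper is mounted at the origin on the work surface. World frame = base frame: x ahead of the robot, y to its left, z up, the work surface at z = 0. Lengths are in m, angles in rad, forces in N, time in s.
With the tool pointing down it reaches from about 0.425 to 0.875 m from the base axis. Payload 4.7 kg.
Tool frame: the origin (TCP) lies midway between the tips of the shut fingers; the grasp point (between the pads) lies 19 mm behind it; z points along the fingers, y is the line along which they close (so a half turn about z gives the same grasp; the last joint's range is limited). The gripper opens to 87 mm and grips with 3 to 60 N. Pads are 19 mm wide; open, the fingers measure 117 mm over their backs; the gripper's body (75 mm by 190 mm) begins 51 mm behind the grasp point.
Start: joints at [-1.246, 0.321, -0.07, 1.45, 0.023, 1.371, -0.057], TCP at [0.199, 0.619, 0.223] pointing down, gripper open.
Joint ranges: [-2.86, 2.86], [-0.3, 2.09], [-1.38, 1.24], [0.06, 2.45], [-1.56, 4.7], [0.09, 2.05], [-2.69, 2.69]. Speed limits (rad/s): [2.57, 2.57, 3.14, 3.14, 3.14, 3.14, 3.14].

INTERFACE

Orientations are given as a rotation vector (axis times angle).
In Python, from bench import ctrl gives the robot as it stands. The module is installed in compiled form; this text tells all that it offers.
- The arm moves only by the shell command python3 -m handwheel 'ROWS' [FORCE]. ROWS is JSON, a list of rows, each a list of 7 numbers: the finger opening in m, from 0 to 0.087, then the shift along the tool's x, y, z in m, then the turn, a rotation vector about the tool's x, y, z in degrees. A call has 1 to 12 rows; each row shifts and turns the commanded pose from where the row before left it, along the tool's axes as they then stand; what a row does not reach is not made up. A row lasts 1/8 s, in which the tool goes at most 62.5 mm and 10.7 degrees, less where a joint would pass 70% of its speed; a pose out of reach is approached as far as the arm can. A call is refused whole if a number of a shift passes 0.0625 or a number of a turn 10.7, either way. A call with a gripper value outside its range is refused whole. The fingers move at their own pace and stop on an object; FORCE is the grip in N (left out, the last holds). Time passes only in rows, so rows that do not move let the fingers close. It gives the time, the measured TCP pose, the force, the opening and the grip force at its end, in the units of the state.
- ctrl.get_state(): the state, without advancing time (a new reading comes with each control period).
- ctrl.get_image(name): name is "scene" or "top"; returns (picture, depth): 384x512x3 uint8, blue, green, red; 384x512 float32, m along the optical axis (not along the pixel's ray), 0 where there is no reading.
- ctrl.camera_info(name): a dict with "intrinsics" (3x3 intrinsics, pixels), "D" ([k1, k2, p1, p2, k3] as OpenCV has them; the pictures are not rectified), "R" (3x3) and "t" (3): a world point X has camera coordinates R X + t. Camera axes: x right, y down, z forward; pixel columns grow to the right and rows downward; lengths in m; the calibration is good to about 2 mm. A picture is of the moment at which its call begins. camera_info takes no time and is no camera call.
- ctrl.close_job(): hands the job in; it is judged then, once.
The state is a dict: "time": time; "joint_positions": joint angles; "qd": joint speeds; "joint_torque": joint torques, N m; "position": TCP position; "tool_rot": TCP orientation; "ft_force": force on the tool from outside, world axes, zero at the start; "torque": the same for the moment, N m; "grip_width": opening from 0.0 (shut) to 1.0 (fully open); "grip_force": force on a finger pad.
Only numpy, scipy, OpenCV 4.12 (cv2) and the standard library are available. Lean on these libraries where they do the work, as an engineer would, in place of code of your own. Each camera call takes 0.05 s, during which the arm holds its last target. There are 200 camera calls.

TASK

Take the picture frame with the steel hanging loop out of the rack and hang it on the display stand's safety hook: bring the loop over the hook's nose and push it down, so that the loop itself presses the sprung gate open, passes it and lets it snap shut above it. Then give the frame a gentle upward tug of about 7 N and hold it for a second so that you feel the closed gate hold the loop, lower it back into the hook, and let go so that it hangs still. Be gentle (never more than 12 N on the hook), keep the fingers off the gate, and leave the other frames and the small things between the rack and the stand where they are.

Things in the scene. Friction and masses are not known exactly. Their poses are not given: they have to be found in the camera images.
- frame: Light wooden frame with white back panel (mm): 200 wide (own y), 140 high (own z), 14 thick (own x), bars 20 wide; 0.12 to 0.22 kg. Origin: centre of its underside; own z up, x normal to its face. It stands upright in any one of the rack's three slots, its yaw the rack's. The only frame with a steel wire loop on top, which lies in the frame's plane.
- ring_top (a point): On frame: wire centre at the middle of the top of the loop, 200 above the frame's underside, 60 above its upper edge, in its mid-plane; axes as the frame's. Wire 5 thick; inside of the loop 57.5 high and 31 wide, upper corners cut off (22 straight on top).
- grip_a (a point): On frame: middle of the upper bar's height, 70 from the middle of the frame to own +y, 130 above the underside. Good to grip from above across the 14 mm thickness, clear of the loop, the hook and its arm.
- grip_b (a point): The same on the other side, 70 to own -y.
- rack: Fixed plywood rack: base 190 (own x) by 240 (own y) by 12 thick; origin centre of its underside. Three slots along own y at own x = -60, 0, +60, each 17 wide between strips that stand 30 above the base. Frames stand on the base, 12 above the table, with 1.5 play either side.
- stand: Fixed display stand: steel base 190 x 170 x 12, own x -60 to +130, and a 16 mm post. A collar clamped on the post carries a round arm that runs towards own -x and turns down into the hook. Origin on the table below the middle of the hook; own z up; the hook lies in the own x-z plane, its open nose on the own -x side (roughly towards the robot).
- post_top (a point): Top of the post, 315 above the table, at stand x = +85. The collar's height differs each time: hook and gate as a whole sit up to 6 higher or lower than hook_seat tells, and this is not measured, it must be felt (or seen). The arm (7 thick, centre about 55 above hook_seat) runs from the post to stand x = +19, where it turns down as the hook's shank.
- hook_seat (a point): Fixed mark 235 above the table, axes as the stand's: where the centre of the 5 mm wire lies when it rests in the bottom of the hook, if the collar is at mid height (true height within 6). Hook bar 7 thick, its underside 9.5 below. Nose bar upright at own x = -19, shank at +19, gap 31. The frame hangs across the hook (frame x along stand x, either way round).
- hook_nose (a point): Top of the nose (collar at mid height): 27.5 above and 19 in front (own -x) of hook_seat. With the wire 40 above hook_seat the nose passes through the loop, at any collar height, as the frame moves to own +x. The wire then goes down between nose and shank, best 4 in front of hook_seat (-9 to +6 works), pressing the gate, which lets it by 5 to 12 above the true seat.
- gate (a joint): Angle of the sprung gate, rad: 0 shut, grows as it is pushed down and inwards, stop 0.9. A strip 9 wide, 4 thick, 40 long, from its hinge on the shank (46 above the seat) sloping down to just inside the nose's top. Opening at its end takes 1.3 N shut, 4 N at 0.5 rad. A wire inside that is pulled up is stopped by its underside about 23 above the true seat.
- plain_frame_a: Bystander, leave alone: pine frame without a loop, 190 wide, 110 high, 14 thick, upright in another slot of the rack; origin centre of the underside.
- plain_frame_b: Bystander, leave alone: darker wooden frame without a loop, 160 wide, 120 high, 14 thick, upright in another slot of the rack; origin centre of the underside.
- primer_jar: Bystander, leave alone: closed jar, 60 diameter, 75 high, standing between rack and stand; origin centre of the underside.
- tape_roll: Bystander: tape roll lying flat, 90 diameter, 24 high; origin centre of the underside.
- eraser: Bystander: white eraser, 55 x 30 x 16; origin centre of the underside.

How it is judged:
On the way, in this order (a step that is already met when the one before it is completed fails the run):
1. the frame is clear of the rack (z of frame in the frame of rack above 0.05 m), for 0.1 s.
2. the loop presses the gate open (value of joint gate above 0.15 rad and contact force between frame and gate above 0.5 N), for 0.02 s.
3. the gate has snapped shut with the wire of the loop inside the hook (value of joint gate below 0.12 rad and distance between ring_top and hook_seat below 0.02 m), for 0.1 s.
4. the frame is tugged up against the closed gate with more than 4 N for 0.3 s (value of joint gate below 0.12 rad and contact force between frame and gate above 4 N), for 0.3 s.
At the end, for the whole second after the job is handed in: The gate is shut (under 0.12 rad), the top of the loop lies in the hook (within 16 mm of hook_seat), and the frame hangs from the hook upright (within 0.2 rad) and still (under 0.08 m/s) (value of joint gate below 0.12 rad and distance between ring_top and hook_seat below 0.016 m and angle between frame's own z axis and vertical below 0.2 rad and linear speed of frame below 0.08 m/s and contact force between frame and hook above 0.4 N); the robot touches nothing.
It fails at once if the frame pushes or pulls on the hook or its gate with more than 12 N (contact force between frame and hook above 12 N or contact force between frame and gate above 12 N).
It fails at once if the fingers or the arm touch the gate with more than 1 N (contact force between any of the arm, the fingers and gate above 1 N).
It fails at once if another frame, the jar, the tape roll or the eraser is moved by more than 30 mm (distance of any of plain_frame_a, plain_frame_b, primer_jar, tape_roll, eraser from where it was at the start of the episode above 0.03 m).
It also fails if it takes over 72 s, if anything falls off the work surface, if the arm or the gripper's body presses on something with over 40 N, if the wrist force passes 120 N, or if a joint passes its speed limit or range.

## Working session

There is one attempt and no reset: what is moved stays moved. The work goes in short steps, Python scripts to look and compute and a shell command to move; the robot and the scene stay as the last step left them, time stands still between calls to the robot, and variables do not carry over. Pictures are saved under pics/ and viewed, at most 10 in all, crops included, and the job is handed in when it is done.

```bash
mkdir -p pics; ls
python3 - <<'E'
from bench import ctrl
import cv2,numpy as np,pickle
s=ctrl.get_state();print(s)
for n in("scene","top"):
    im,d=ctrl.get_image(n);c=ctrl.camera_info(n)
    cv2.imwrite(f"pics/{n}0.png",im);pickle.dump((im,d,c),open(f"{n}0.pkl","wb"))
    R=np.array(c["R"]);print(n,c["intrinsics"],c["D"],R.round(3).tolist(),-R.T@np.array(c["t"]))
E
```

```text
pics
{'time': 0.0, 'joint_positions': array([-1.24588292,  0.3218148 , -0.0700768 ,  1.45166888,  0.02261522,
        1.37082266, -0.05689422]), 'qd': array([ 0.00029652, -0.00018828,  0.00077745,  0.00067503,  0.00072153,
        0.00096724,  0.00093547]), 'joint_torque': array([ 8.08609566e-04, -4.91279376e+01, -4.03440781e-01, -3.12542689e+01,
       -6.38661068e-02,  4.34962485e-02,  1.88042814e-04]), 'position': array([0.19867819, 0.61830277, 0.22146987]), 'tool_rot': array([-4.86184108e-01, -3.10355881e+00,  3.01301768e-03]), 'ft_force': array([ 0.75965364, -0.2955556 , -0.67304397]), 'torque': array([-0.01878317,  0.02570842,  0.00399582]), 'grip_force': 0.0, 'grip_width': 1.0011615615148681}
scene [[377.48067889   0.         256.4406693 ]
 [  0.         377.48067889 193.94074982]
 [  0.           0.           1.        ]] [-0.10504994  0.          0.          0.          0.        ] [[-0.611, 0.791, -0.005], [0.676, 0.519, -0.524], [-0.412, -0.324, -0.852]] [0.96614783 0.29861288 1.04622454]
top [[483.19869322   0.         250.91101476]
 [  0.         483.19869322 197.69072455]
 [  0.           0.           1.        ]] [0.04331525 0.         0.         0.         0.        ] [[-0.022, -1.0, -0.012], [-0.999, 0.023, -0.034], [0.034, 0.011, -0.999]] [ 0.51942881 -0.03215937  1.24405805]
```

View pics/scene0.png

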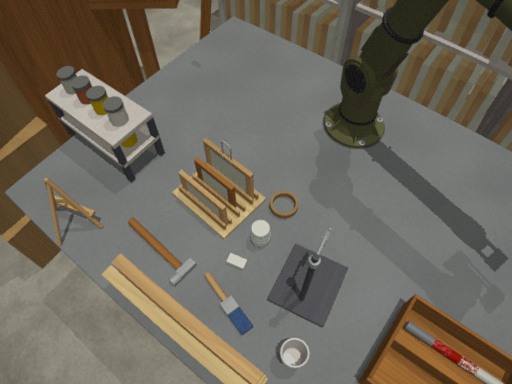

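View pics/top0.png

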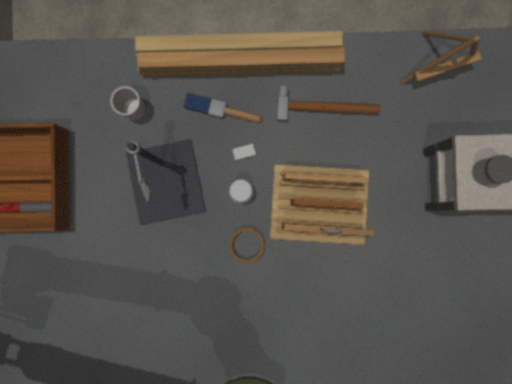

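```bash
cat > h.py <<'E'
import numpy as np,cv2,pickle
def cam(c): return np.array(c["intrinsics"]),np.array(c["D"]),np.array(c["R"]),np.array(c["t"])
def world(d,c):
    K,D,R,t=cam(c);h,w=d.shape
    v,u=np.mgrid[:h,:w];p=cv2.undistortPoints(np.stack([u,v],-1).reshape(-1,1,2).astype(float),K,D).reshape(h,w,2)
    P=np.dstack([p,np.ones((h,w))])*d[...,None]
    W=(P-t)@R; W[d==0]=np.nan; return W
def rayz(uv,c,z):
    K,D,R,t=cam(c);p=cv2.undistortPoints(np.array(uv,float).reshape(-1,1,2),K,D).reshape(-1,2)
    r=np.c_[p,np.ones(len(p))]@R;o=-R.T@t
    return o+r*((z-o[2])/r[:,2])[:,None]
def proj(X,c):
    K,D,R,t=cam(c);return cv2.projectPoints(np.array(X,float).reshape(-1,3),cv2.Rodrigues(R)[0],t,K,D)[0].reshape(-1,2)
E
python3 - <<'E'
from h import *
for n,(r0,r1,c0,c1) in dict(scene=(130,330,160,360),top=(120,260,110,390)).items():
    im,d,c=pickle.load(open(n+"0.pkl","rb"));W=world(d,c)
    print(n,(d==0).mean())
    k=4 if n=="scene" else 2.8
    cr=im[r0:r1,c0:c1]; cr=cv2.convertScaleAbs(cr,alpha=1.3 if n=="scene" else 2)
    cv2.imwrite(f"pics/{n}1.png",cv2.resize(cr,None,fx=3 if n=="scene" else 2.8,fy=3 if n=="scene" else 2.8,interpolation=cv2.INTER_CUBIC))
    Z=W[...,2]
    reg=np.zeros(Z.shape,bool);reg[r0:r1,c0:c1]=1
    for lo,hi in((.005,.02),(.03,.05),(.06,.09),(.1,.14),(.14,.165),(.17,.22),(.22,.26),(.26,.3),(.3,.33)):
        m=(reg&(Z>lo)&(Z<hi)).astype(np.uint8)
        q,L,S,C=cv2.connectedComponentsWithStats(m)
        for i in range(1,q):
            if S[i,4]>=8:
                w=W[L==i];print(n,lo,hi,S[i].tolist(),np.median(w,0).round(3),np.nanmin(w,0).round(3),np.nanmax(w,0).round(3))
E
```

```text
scene 0.004155476888020833
scene 0.005 0.02 [326, 130, 34, 18, 318] [0.092 0.01  0.012] [ 0.057 -0.063  0.005] [0.116 0.07  0.02 ]
scene 0.005 0.02 [160, 150, 5, 6, 17] [ 0.531 -0.458  0.012] [ 0.521 -0.461  0.005] [ 0.542 -0.456  0.02 ]
scene 0.005 0.02 [172, 187, 94, 51, 1053] [ 0.608 -0.11   0.013] [ 0.454 -0.319  0.005] [ 0.647 -0.061  0.02 ]
scene 0.005 0.02 [273, 193, 23, 12, 54] [ 0.415 -0.022  0.013] [ 0.406 -0.041  0.005] [0.451 0.025 0.02 ]
scene 0.005 0.02 [270, 206, 28, 12, 67] [0.481 0.019 0.013] [ 0.437 -0.031  0.005] [0.49  0.045 0.02 ]
scene 0.005 0.02 [251, 240, 11, 7, 18] [0.608 0.012 0.014] [ 0.602 -0.008  0.006] [0.61  0.027 0.02 ]
scene 0.005 0.02 [263, 241, 7, 6, 9] [0.59  0.034 0.014] [0.575 0.031 0.007] [0.597 0.037 0.016]
scene 0.005 0.02 [267, 243, 81, 84, 3520] [0.621 0.212 0.012] [0.504 0.102 0.005] [0.718 0.301 0.02 ]
scene 0.005 0.02 [160, 253, 18, 17, 33] [ 0.806 -0.158  0.018] [ 0.8   -0.192  0.005] [ 0.809 -0.118  0.02 ]
scene 0.005 0.02 [226, 253, 21, 17, 201] [0.684 0.    0.016] [ 0.662 -0.031  0.005] [0.702 0.028 0.02 ]
scene 0.005 0.02 [167, 264, 
[... 6180 characters left out ...]
12 0.164]
top 0.14 0.165 [284, 224, 90, 12, 530] [ 0.482 -0.19   0.151] [ 0.467 -0.293  0.142] [ 0.496 -0.093  0.164]
top 0.17 0.22 [142, 149, 9, 9, 38] [0.655 0.204 0.198] [0.65  0.202 0.17 ] [0.664 0.213 0.218]
top 0.17 0.22 [321, 229, 22, 3, 48] [ 0.482 -0.188  0.212] [ 0.479 -0.214  0.183] [ 0.484 -0.172  0.218]
top 0.22 0.26 [138, 148, 8, 8, 36] [0.653 0.204 0.239] [0.65  0.201 0.22 ] [0.662 0.212 0.257]
top 0.22 0.26 [144, 180, 7, 21, 82] [0.57  0.193 0.238] [0.553 0.188 0.227] [0.595 0.2   0.26 ]
top 0.26 0.3 [127, 141, 21, 53, 267] [0.622 0.2   0.288] [0.567 0.19  0.26 ] [0.669 0.221 0.299]
top 0.3 0.33 [127, 142, 9, 10, 64] [0.656 0.208 0.314] [0.648 0.202 0.301] [0.664 0.216 0.317]
```

View pics/scene1.png

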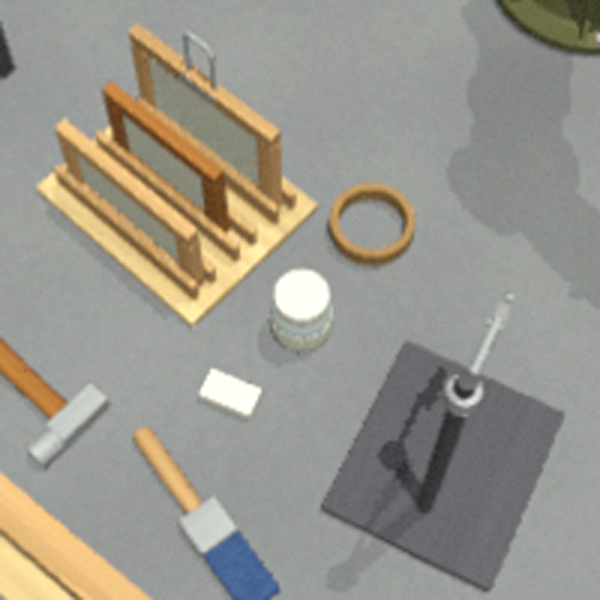

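View pics/top1.png

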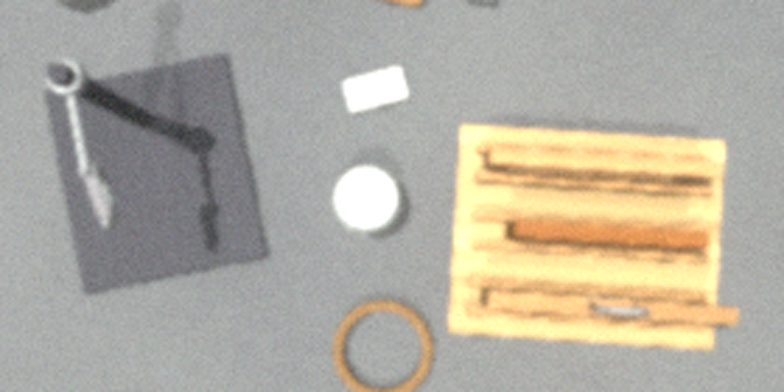

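Run:
```python
from h import *
def rect(p):
    (cx,cy),(w,h),a=cv2.minAreaRect(p.astype(np.float32)); return np.round([cx,cy,w,h,a],4)
def line(p):
    c=np.median(p,0);q=p-p.mean(0);v=np.linalg.svd(q)[2][0];return p.mean(0).round(4),np.degrees(np.arctan2(v[1],v[0])).round(2)
for n in("scene","top"):
    im,d,c=pickle.load(open(n+"0.pkl","rb"));W=world(d,c);Z=W[...,2];X=W[...,0];Y=W[...,1]
    box=lambda a,b,e,f,g,h:(X>a)&(X<b)&(Y>e)&(Y<f)&(Z>g)&(Z<h)
    m=box(.46,.51,-.3,-.085,.146,.157);p=W[m][:,:2];print(n,"frame top",line(p),rect(p), "z",np.median(W[m][:,2]))
    m=box(.46,.51,-.22,-.16,.19,.225);p=W[m];print(n,"loop",p.mean(0).round(4),rect(p[:,:2]),"zmax",np.sort(p[:,2])[-6:].round(3))
    # rack / stand base edges: colour masks, ray-cast onto z=.012
    hsv=cv2.cvtColor(im,cv2.COLOR_BGR2HSV)
    m=box(.42,.66,-.34,-.05,.006,.018)&(hsv[...,1]>80);m=cv2.morphologyEx(m.astype(np.uint8),cv2.MORPH_OPEN,np.ones((2,2)))
    v,u=np.nonzero(m);p=rayz(np.c_[u,v],c,.012)[:,:2];print(n,"rack",rect(p))
    g=cv2.GaussianBlur(hsv[...,2],(3,3),0)
    m=box(.48,.74,.08,.32,.006,.022).astype(np.uint8);m=cv2.morphologyEx(m,cv2.MORPH_OPEN,np.ones((3,3)))
    v,u=np.nonzero(m);p=rayz(np.c_[u,v],c,.012)[:,:2];print(n,"base",rect(p),p.mean(0))
    m=box(.64,.68,.19,.23,.308,.322);p=W[m];print(n,"post",p.mean(0).round(4),rect(p[:,:2]))
    m=box(.565,.64,.17,.225,.275,.3);p=W[m];print(n,"arm",line(p[:,:2]),"ztop",np.percentile(p[:,2],[50,90]))
    m=box(.54,.60,.17,.225,.2,.27);p=W[m];print(n,"gate/nose",len(p),p.mean(0).round(4),rect(p[:,:2]))
    for q in np.unravel_index(np.flatnonzero(m),m.shape)[0][:0]:pass
    o=p[np.argsort(p[:,0])][::max(1,len(p)//14)];print(o.round(3).tolist())
```

```text
scene frame top (array([ 0.4846, -0.1864]), np.float64(85.93)) [ 4.83400e-01 -1.93000e-01  2.00700e-01  1.84000e-02  8.66741e+01] z 0.1516749131918893
scene loop [ 0.4845 -0.1897  0.2078] [ 4.83600e-01 -1.90200e-01  3.84000e-02  5.50000e-03  8.67894e+01] zmax [0.214 0.214 0.215 0.215 0.215 0.216]
scene rack [ 0.5451 -0.1834  0.2385  0.1903 84.9064]
scene base [ 0.6107  0.2023  0.1933  0.1692 10.3588] [0.61725186 0.20531542]
scene post [0.6593 0.2112 0.3142] [0.659  0.2111 0.0146 0.0149 6.1472]
scene arm (array([0.6129, 0.2028]), np.float64(9.73)) ztop [0.2898261  0.29168346]
scene gate/nose 33 [0.5693 0.1954 0.2575] [5.75400e-01 1.95800e-01 4.26000e-02 8.20000e-03 1.14592e+01]
[[0.554, 0.194, 0.26], [0.556, 0.196, 0.26], [0.558, 0.194, 0.26], [0.558, 0.192, 0.254], [0.559, 0.196, 0.255], [0.563, 0.189, 0.257], [0.563, 0.194, 0.259], [0.565, 0.193, 0.261], [0.567, 0.191, 0.262], [0.57, 0.198, 0.265], [0.572, 0.196, 0.265], [0.572, 0.199, 0.265], [0.575, 0.198, 0.267], [0.576, 0.193, 0.269], [0.581, 0.2, 0.232], [0.594, 0.203, 0.264], [0.596, 0.202, 0.243]]
top frame top (array([ 0.481
[... 313 characters left out ...]
1886]
top base [ 0.6084  0.2005  0.1893  0.1693 10.1916] [0.60450695 0.19490306]
top post [0.6568 0.2087 0.3138] [6.57100e-01 2.09200e-01 1.47000e-02 1.38000e-02 6.26101e+01]
top arm (array([0.6107, 0.2008]), np.float64(-169.26)) ztop [0.28835615 0.29082637]
top gate/nose 120 [0.5722 0.1936 0.2491] [5.7380e-01 1.9460e-01 4.2700e-02 9.1000e-03 9.2782e+00]
[[0.553, 0.192, 0.255], [0.555, 0.189, 0.251], [0.559, 0.196, 0.256], [0.562, 0.191, 0.238], [0.564, 0.193, 0.231], [0.567, 0.194, 0.263], [0.569, 0.192, 0.262], [0.571, 0.194, 0.263], [0.573, 0.193, 0.265], [0.575, 0.191, 0.266], [0.577, 0.193, 0.268], [0.579, 0.195, 0.231], [0.583, 0.192, 0.269], [0.585, 0.195, 0.23], [0.591, 0.196, 0.25]]
```

```bash
cat > d.py <<'E'
# python3 d.py x y z yaw_deg : tool-frame shift (mm) and turn (deg) to a tool-down pose with tool y at the given yaw
import sys,numpy as np
from bench import ctrl
from scipy.spatial.transform import Rotation as R
s=ctrl.get_state();r=R.from_rotvec(s["tool_rot"]);p=np.array(s["position"])
x,y,z,a=map(float,sys.argv[1:]);a=np.radians(a)
Y=np.array([np.cos(a),np.sin(a),0]);Z=np.array([0,0,-1.]);T=R.from_matrix(np.c_[np.cross(Y,Z),Y,Z])
print("t",s["time"],"pos",p.round(4),"ft",np.round(s["ft_force"],2),"mom",np.round(s["torque"],2),"grip",round(s["grip_width"]*87,1),round(s["grip_force"],1),"q",np.round(s["joint_positions"],2))
print("shift mm",(r.inv().apply(np.array([x,y,z])-p)*1e3).round(1),"turn",(r.inv()*T).as_rotvec(degrees=True).round(2))
E
python3 -m handwheel '[[0.05,0,0,-0.05,0,0,0],[0.05,0,0,-0.05,0,0,0],[0.05,0,0,-0.05,0,0,0],[0.05,0,0,-0.05,0,0,0],[0.05,0,0,0,0,0,9.6],[0.05,0,0,0,0,0,9.6],[0.05,0,0,0,0,0,9.6],[0.05,0,0,0,0,0,9.6],[0.05,0,0,0,0,0,9.6],[0.05,0,0,0,0,0,9.6],[0.05,0,0,0,0,0,9.6],[0.05,0,0,0,0,0,9.6]]' 60; python3 d.py 0.42 0.4 0.42 -4.9
```

```text
time: 1.6
position: [0.1987, 0.6188, 0.4219]
tool_rot: [2.314, 2.124, -0.002]
ft_force: [0.5, 0.6, -0.3]
grip_width: 0.577
grip_force: 0.0
t 1.6 pos [0.1987 0.6188 0.4219] ft [ 0.51  0.55 -0.25] mom [-0.09  0.09 -0.01] grip 50.2 0.0 q [-1.37  0.32  0.1   1.07 -0.03  1.76 -1.37]
shift mm [-199.   239.2    2.1] turn [-0.01  0.06 -0.02]
```

```bash
python3 -m handwheel '[[0.05,-0.033,0.04,0,0,0,0],[0.05,-0.033,0.04,0,0,0,0],[0.05,-0.033,0.04,0,0,0,0],[0.05,-0.033,0.04,0,0,0,0],[0.05,-0.033,0.04,0,0,0,0],[0.05,-0.033,0.04,0,0,0,0]]' && python3 -m handwheel '[[0.05,-0.054,0.0095,0,0,0,0],[0.05,-0.054,0.0095,0,0,0,0],[0.05,-0.054,0.0095,0,0,0,0],[0.05,-0.054,0.0095,0,0,0,0],[0.05,-0.054,0.0095,0,0,0,0],[0.05,-0.054,0.0095,0,0,0,0],[0.05,-0.054,0.0095,0,0,0,0],[0.05,-0.054,0.0095,0,0,0,0],[0.05,-0.054,0.0095,0,0,0,0],[0.05,-0.054,0.0095,0,0,0,0],[0.05,-0.054,0.0095,0,0,0,0],[0.05,-0.054,0.0095,0,0,0,0]]'; python3 d.py 0.4765 -0.263 0.123 -4.9
```

```text
time: 2.35
position: [0.4231, 0.4008, 0.4222]
tool_rot: [-2.309, -2.13, 0.001]
ft_force: [0.4, 0.0, 0.1]
grip_width: 0.572
grip_force: 0.0
time: 3.85
position: [0.4835, -0.2543, 0.4226]
tool_rot: [2.308, 2.132, 0.002]
ft_force: [0.7, -0.1, 0.6]
grip_width: 0.57
grip_force: 0.0
t 3.85 pos [ 0.4835 -0.2543  0.4226] ft [ 0.67 -0.08  0.6 ] mom [-0.12 -0.01 -0.04] grip 49.6 0.0 q [-0.49  0.1   1.03  1.37 -0.09  1.72  0.44]
shift mm [ -9.6  -6.6 299.6] turn [ 0.06 -0.06  0.36]
```

```bash
python3 -m handwheel '[[0.045,-0.0095,-0.0065,0,0,0,0.3],[0.045,0,0,0.05,0,0,0],[0.045,0,0,0.05,0,0,0],[0.045,0,0,0.05,0,0,0],[0.045,0,0,0.05,0,0,0],[0.045,0,0,0.05,0,0,0],[0.045,0,0,0.03,0,0,0],[0.045,0,0,0.02,0,0,0],[0.045,0,0,0,0,0,0]]'; python3 d.py 0.4765 -0.263 0.123 -4.9
```

```text
time: 4.97
position: [0.4759, -0.2608, 0.1217]
tool_rot: [-2.312, -2.124, 0.001]
ft_force: [0.4, 0.5, 0.3]
grip_width: 0.514
grip_force: 0.0
t 4.975 pos [ 0.4759 -0.2608  0.1217] ft [0.44 0.49 0.25] mom [-0.13  0.07  0.02] grip 44.7 0.0 q [-0.42  0.25  0.99  1.87 -0.23  1.14  0.57]
shift mm [-2.2  0.7 -1.3] turn [-0.12 -0.05  0.04]
```

```bash
python3 -m handwheel '[[0.005,0,0,0,0,0,0],[0.005,0,0,0,0,0,0],[0.005,0,0,0,0,0,0],[0.005,0,0,0,0,0,0],[0.005,0,0,0,0,0,0],[0.005,0,0,0,0,0,0]]' 60;  python3 d.py 0.4765 -0.263 0.123 -4.9
```

```text
time: 5.72
position: [0.4767, -0.2619, 0.1229]
tool_rot: [2.314, 2.124, 0.001]
ft_force: [-0.8, 0.1, 3.8]
grip_width: 0.159
grip_force: 60.0
t 5.725 pos [ 0.4767 -0.2619  0.1229] ft [-0.81  0.13  3.78] mom [0.01 0.3  0.02] grip 13.8 60.0 q [-0.42  0.25  0.99  1.87 -0.23  1.14  0.57]
shift mm [-1.1 -0.1 -0.1] turn [ 0.03 -0.01 -0.01]
```

```bash
python3 -m handwheel '[[0.005,0,0,-0.005,0,0,0],[0.005,0,0,-0.01,0,0,0],[0.005,0,0,-0.02,0,0,0],[0.005,0,0,-0.03,0,0,0],[0.005,0,0,-0.03,0,0,0],[0.005,0,0,-0.03,0,0,0],[0.005,0,0,-0.03,0,0,0],[0.005,0,0,-0.015,0,0,0],[0.005,0,0,0,0,0,0],[0.005,0,0,0,0,0,0],[0.005,0,0,0,0,0,0]]';  python3 d.py 0.51 0.115 0.31 10.2
python3 - <<'E'
from bench import ctrl
from h import *
for n in("scene","top"):
    im,d=ctrl.get_image(n);c=ctrl.camera_info(n);pickle.dump((im,d,c),open(n+"1.pkl","wb"))
    W=world(d,c);X,Y,Z=np.moveaxis(W,2,0)
    m=(X>.46)&(X<.51)&(Y>-.24)&(Y<-.1)&(Z>.29)&(Z<.36)
    q=W[m];a=np.polyfit(q[q[:,2]<.335][:,1],q[q[:,2]<.335][:,2],1) if 1 else 0
    l=q[q[:,2]>.345]
    print(n,len(q),np.sort(q[:,2])[-5:].round(3))
    m=(X>.46)&(X<.51)&(Y>-.24)&(Y<-.09)&(Z>.3)&(Z<.345);q=W[m]
    print("edge",np.polyfit(q[:,1],q[:,2],1),[ (b.round(3),np.percentile(q[abs(q[:,1]-b)<.01][:,2],90).round(4)) for b in np.linspace(-.22,-.1,5) if (abs(q[:,1]-b)<.01).any()])
    m=(X>.46)&(X<.51)&(Y>-.23)&(Y<-.15)&(Z>.36);q=W[m];print("loop",len(q),q.mean(0).round(4),q.max(0).round(4))
    cv2.imwrite(f"pics/{n}2.png",im)
E
```

```text
time: 7.1
position: [0.4759, -0.2615, 0.2914]
tool_rot: [-2.313, -2.123, 0.002]
ft_force: [0.4, -0.7, -1.7]
grip_width: 0.15
grip_force: 60.0
t 7.1 pos [ 0.4759 -0.2615  0.2914] ft [ 0.37 -0.69 -1.72] mom [-0.22  0.03 -0.01] grip 13.0 60.0 q [-0.51  0.08  1.03  1.64 -0.07  1.46  0.44]
shift mm [378.    1.7 -18.5] turn [ -0.11  -0.03 -15.11]
scene 446 [0.357 0.357 0.357 0.359 0.359]
edge [-0.03194308  0.31105691] [(np.float64(-0.22), np.float64(0.3231)), (np.float64(-0.19), np.float64(0.3206)), (np.float64(-0.16), np.float64(0.3211)), (np.float64(-0.13), np.float64(0.3206)), (np.float64(-0.1), np.float64(0.3201))]
loop 1074 [ 0.4833 -0.223   0.5385] [ 0.51   -0.1711  0.6458]
top 498 [0.341 0.341 0.349 0.351 0.358]
edge [-0.01409782  0.31710396] [(np.float64(-0.22), np.float64(0.3219)), (np.float64(-0.19), np.float64(0.3221)), (np.float64(-0.16), np.float64(0.3216)), (np.float64(-0.13), np.float64(0.3211)), (np.float64(-0.1), np.float64(0.321))]
loop 2238 [ 0.4817 -0.2185  0.6226] [ 0.5099 -0.1729  0.7073]
```

```bash
python3 -m handwheel '[[0.005,0,0,0,0,0,-5],[0.005,0,0,0,0,0,-5],[0.005,0,0,0,0,0,-5.1],[0.005,0.02,0.006,0,0,0,0],[0.005,0.044,0.014,0,0,0,0],[0.005,0.046,0.014,0,0,0,0],[0.005,0.046,0.014,0,0,0,0],[0.005,0.046,0.014,0,0,0,0],[0.005,0.046,0.014,0,0,0,0],[0.005,0.046,0.014,0,0,0,0],[0.005,0.044,0.014,0,0,0,0],[0.005,0.025,0.008,0,0,0,0]]';  python3 d.py 0.5229 0.116 0.185 10.2
```

```text
time: 8.7
position: [0.5221, 0.118, 0.2918]
tool_rot: [-2.011, -2.413, 0.002]
ft_force: [-0.9, -0.3, -2.2]
grip_width: 0.153
grip_force: 60.0
t 8.7 pos [0.5221 0.118  0.2918] ft [-0.89 -0.26 -2.16] mom [-0.24  0.02  0.03] grip 13.3 60.0 q [-0.88  0.04  0.64  1.65 -0.03  1.46 -0.06]
shift mm [ -2.1   0.6 106.8] turn [-0.08  0.02  0.17]
```

Descend in front of the hook and measure ring against hook.

```bash
python3 -m handwheel '[[0.005,-0.002,0.0005,0.02,0,0,0],[0.005,0,0,0.035,0,0,0],[0.005,0,0,0.035,0,0,0],[0.005,0,0,0.017,0,0,0],[0.005,0,0,0,0,0,0],[0.005,0,0,0,0,0,0]]';  python3 d.py 0.5229 0.116 0.185 10.2;python3 - <<'E'
from bench import ctrl
from h import *
o=np.array([.5747,.195,0]);a=np.radians(10.2);S=np.array([[np.cos(a),np.sin(a),0],[-np.sin(a),np.cos(a),0],[0,0,1]])
for n in("scene","top"):
    im,d=ctrl.get_image(n);c=ctrl.camera_info(n);pickle.dump((im,d,c),open(n+"2.pkl","wb"))
    P=(world(d,c)-o)@S.T;x,y,z=np.moveaxis(P,2,0)
    for nm,m in dict(loop=(x>-.085)&(x<-.045)&(abs(y)<.035)&(z>.225)&(z<.3),frame=(x>-.085)&(x<-.045)&(y>-.03)&(y<.12)&(z>.2)&(z<.228),nose=(x>-.03)&(x<-.012)&(abs(y)<.015)&(z>.22)&(z<.275),hook=(x>-.03)&(x<.03)&(abs(y)<.015)&(z>.22)&(z<.3),arm=(x>.025)&(x<.07)&(abs(y)<.015)&(z>.27)&(z<.3)).items():
        q=P[m]
        if len(q): print(n,nm,len(q),"mean",q.mean(0).round(4),"p2",np.percentile(q,2,0).round(4),"p98",np.percentile(q,98,0).round(4))
    q=P[(x>-.085)&(x<-.045)&(y>.02)&(y<.11)&(z>.2)&(z<.228)]; print(n,"edge z",[(b,np.percentile(q[abs(q[:,1]-b)<.01][:,2],85).round(4)) for b in(.03,.06,.09)],"x(y)",np.polyfit(q[:,1],q[:,0],1))
im,d,c=pickle.load(open("scene2.pkl","rb"))
u,v=proj([.56,.19,.25],c)[0].astype(int);cv2.imwrite("pics/s3.png",cv2.resize(im[v-50:v+50,u-65:u+65],None,fx=6,fy=6,interpolation=cv2.INTER_CUBIC))
E
```

```text
time: 9.45
position: [0.5243, 0.1134, 0.1869]
tool_rot: [2.015, 2.409, 0.003]
ft_force: [0.1, -0.8, -1.1]
grip_width: 0.153
grip_force: 60.0
t 9.45 pos [0.5243 0.1134 0.1869] ft [ 0.11 -0.81 -1.1 ] mom [-0.22 -0.01 -0.03] grip 13.3 60.0 q [-0.86  0.1   0.65  1.81 -0.07  1.25 -0.02]
shift mm [ 2.8 -0.9  1.9] turn [ 0.13 -0.02 -0.03]
scene loop 87 mean [-0.0631 -0.0074  0.2631] p2 [-0.0824 -0.0346  0.228 ] p98 [-0.0483  0.0167  0.2812]
scene frame 422 mean [-0.0603  0.0357  0.2129] p2 [-0.0701 -0.0273  0.201 ] p98 [-0.0547  0.0962  0.2194]
scene nose 11 mean [-0.0164  0.0008  0.259 ] p2 [-0.0203 -0.0033  0.255 ] p98 [-0.0131  0.0038  0.2621]
scene hook 65 mean [0.007  0.0012 0.2708] p2 [-0.0185 -0.0048  0.2301] p98 [0.0289 0.0064 0.2914]
scene arm 56 mean [0.0463 0.001  0.2902] p2 [ 0.0262 -0.0025  0.2876] p98 [0.0651 0.0043 0.292 ]
scene edge z [(0.03, np.float64(0.217)), (0.06, np.float64(0.2164)), (0.09, np.float64(0.2165))] x(y) [ 0.00174517 -0.06029252]
top frame 51 mean [-0.0637  0.089   0.2144] p2 [-0.0704  0.0806  0.2105] p98 [-0.0571  0.0973  0.2174]
top hook 88 mean [ 0.016  
[... 158 characters left out ...]
0032 0.2931]Traceback (most recent call last):
  File "<stdin>", line 10, in <module>
    return _quantile_unchecked(
        a, q, axis, out, overwrite_input, method, keepdims, weights)
    return _ureduce(a,
                    func=_quantile_ureduce_func,
    ...<5 lines>...
                    overwrite_input=overwrite_input,
                    method=method)
    r = func(a, **kwargs)
    result = _quantile(arr,
                       quantiles=q,
    ...<2 lines>...
                       out=out,
                       weights=wgt)
    slices_having_nans = np.isnan(arr[-1, ...])
                                  ~~~^^^^^^^^^
IndexError: index -1 is out of bounds for axis 0 with size 0
```

Run:
```python
from h import *
o=np.array([.5747,.195,0]);a=np.radians(10.2);S=np.array([[np.cos(a),np.sin(a),0],[-np.sin(a),np.cos(a),0],[0,0,1]])
im,d,c=pickle.load(open("scene2.pkl","rb"))
P=(world(d,c)-o)@S.T;x,y,z=np.moveaxis(P,2,0)
q=P[(x>-.075)&(x<-.05)&(y>-.03)&(y<.03)&(z>.222)&(z<.285)]
for l in np.arange(.222,.285,.007):
    k=q[(q[:,2]>=l)&(q[:,2]<l+.007)]
    if len(k):print(l.round(3),k[:,0].mean().round(4),np.sort(k[:,1]).round(3))
k=proj((S.T@np.array([-.0,0,.25]))+o,c)[0].astype(int);u,v=k;cv2.imwrite("pics/s3.png",cv2.resize(im[v-45:v+45,u-60:u+60],None,fx=6,fy=6,interpolation=cv2.INTER_CUBIC))
```

```text
0.222 -0.0615 [-0.022 -0.021 -0.018  0.014  0.016]
0.229 -0.0615 [-0.019 -0.017  0.013  0.015]
0.236 -0.0609 [-0.021 -0.02  -0.018 -0.018  0.014  0.014  0.017]
0.243 -0.0618 [-0.022 -0.019 -0.017  0.013  0.016  0.017]
0.25 -0.0615 [-0.021 -0.02  -0.018  0.013  0.014  0.015  0.016]
0.257 -0.0616 [-0.021 -0.019 -0.018 -0.017  0.014  0.015]
0.264 -0.0623 [-0.021 -0.02  -0.02  -0.018  0.014  0.015  0.016  0.017  0.017]
0.271 -0.0622 [-0.018 -0.017 -0.016 -0.014 -0.012 -0.009 -0.008 -0.007 -0.001 -0.
  0.001  0.004  0.005  0.007  0.009  0.01   0.011  0.012  0.013  0.014]
0.278 -0.063 [-0.015 -0.013 -0.011 -0.01  -0.005 -0.004 -0.002  0.002  0.003  0.006
  0.008]
```

View pics/s3.png

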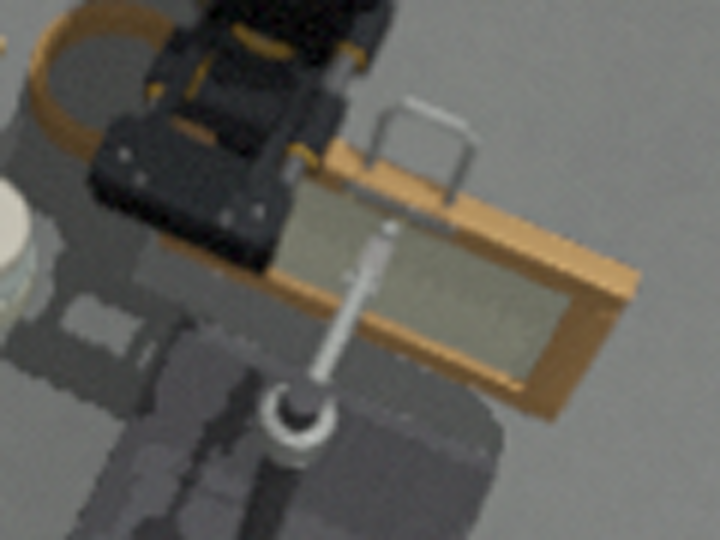

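```bash
python3 -m handwheel '[[0.005,0.003,0.005,0.002,0,0,0],[0.005,0,0.01,0,0,0,0],[0.005,0,0.01,0,0,0,0],[0.005,0,0.01,0,0,0,0],[0.005,0,0.008,0,0,0,0],[0.005,0,0.006,0,0,0,0],[0.005,0,0.005,0,0,0,0],[0.005,0,0.003,0,0,0,0],[0.005,0,0.002,0,0,0,0],[0.005,0,0,0,0,0,0],[0.005,0,0,0,0,0,0]]';  python3 d.py 0.5810 0.126 0.185 10.2;python3 - <<'E'
from bench import ctrl
from h import *
o=np.array([.5747,.195,0]);a=np.radians(10.2);S=np.array([[np.cos(a),np.sin(a),0],[-np.sin(a),np.cos(a),0],[0,0,1]])
im,d=ctrl.get_image("scene");c=ctrl.camera_info("scene");pickle.dump((im,d,c),open("scene3.pkl","wb"))
P=(world(d,c)-o)@S.T;x,y,z=np.moveaxis(P,2,0)
q=P[(x>-.02)&(x<.015)&(abs(y)<.03)&(z>.2)&(z<.29)]
for l in np.arange(.222,.29,.007):
    k=q[(q[:,2]>=l)&(q[:,2]<l+.007)&(abs(q[:,1])>.006)]
    if len(k):print(l.round(3),k[:,0].mean().round(4),np.sort(k[:,1]).round(3))
k=proj((S.T@np.array([-.0,0,.25]))+o,c)[0].astype(int);u,v=k;cv2.imwrite("pics/s4.png",cv2.resize(im[v-45:v+45,u-60:u+60],None,fx=6,fy=6,interpolation=cv2.INTER_CUBIC))
for i in range(6): print(np.round(ctrl.get_state()["ft_force"],2))
E
```

```text
time: 10.92
position: [0.5807, 0.1268, 0.1836]
tool_rot: [-2.015, -2.41, -0.0]
ft_force: [0.3, -0.5, -1.7]
grip_width: 0.154
grip_force: 60.0
t 10.925 pos [0.5807 0.1268 0.1836] ft [ 0.25 -0.51 -1.71] mom [-0.22  0.02 -0.  ] grip 13.4 60.0 q [-0.81  0.26  0.65  1.67 -0.16  1.27  0.05]
shift mm [-0.9  0.1 -1.4] turn [-0.   -0.01 -0.01]
0.222 -0.0038 [-0.018 -0.018 -0.015 -0.014  0.016  0.018  0.019  0.021]
0.229 -0.0028 [-0.017 -0.016  0.018  0.02 ]
0.236 -0.0034 [-0.017 -0.015 -0.015  0.016  0.017  0.019]
0.243 -0.0033 [-0.018 -0.016 -0.014  0.017  0.018  0.02 ]
0.25 -0.003 [-0.017 -0.017 -0.014  0.016  0.018  0.019  0.02 ]
0.257 -0.0033 [-0.018 -0.016 -0.015 -0.014  0.018  0.02 ]
0.264 -0.0042 [-0.018 -0.017 -0.015 -0.014 -0.012  0.016  0.017  0.017  0.018  0.019
  0.02 ]
0.271 -0.0037 [-0.013 -0.011 -0.01  -0.009 -0.008 -0.007  0.006  0.007  0.007  0.008
  0.009  0.01   0.011  0.012  0.013  0.014  0.015]
[-0.34  0.07 -1.82]
[-0.34  0.07 -1.82]
[-0.34  0.07 -1.82]
[-0.34  0.07 -1.82]
[-0.34  0.07 -1.82]
[-0.34  0.07 -1.82]
```

View pics/s4.png

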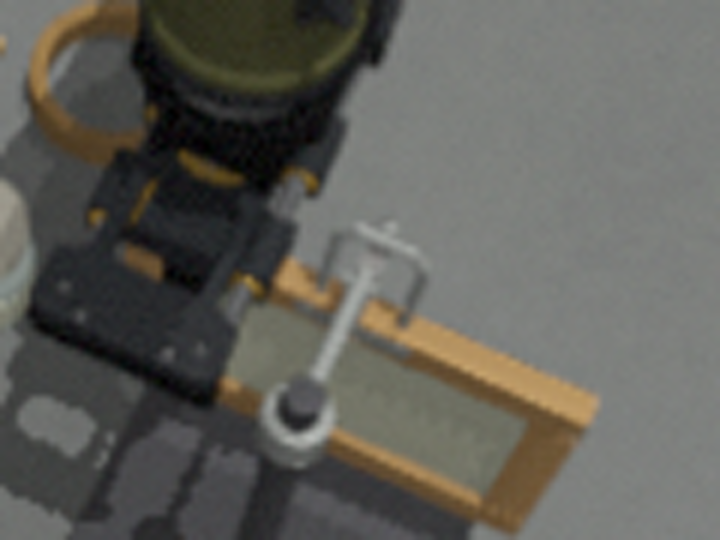

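```bash
python3 -m handwheel '[[0.005,0,0,0.004,0,0,0],[0.005,0,0,0.004,0,0,0],[0.005,0,0,0.004,0,0,0],[0.005,0,0,0.004,0,0,0],[0.005,0,0,0,0,0,0]]';  python3 d.py 0.5810 0.126 0.185 10.2;  python3 -m handwheel '[[0.005,0,0,0.003,0,0,0],[0.005,0,0,0.003,0,0,0],[0.005,0,0,0.003,0,0,0],[0.005,0,0,0.003,0,0,0],[0.005,0,0,0,0,0,0]]';  python3 d.py 0.5810 0.126 0.185 10.2
```

```text
time: 11.6
position: [0.5803, 0.1265, 0.1671]
tool_rot: [-2.015, -2.41, 0.002]
ft_force: [-1.3, -0.7, 0.7]
grip_width: 0.153
grip_force: 60.0
t 11.6 pos [0.5803 0.1265 0.1671] ft [-1.34 -0.66  0.7 ] mom [-0.12  0.33  0.17] grip 13.3 60.0 q [-0.81  0.27  0.65  1.69 -0.17  1.24  0.06]
shift mm [ -0.7   0.6 -17.9] turn [-0.08  0.02  0.  ]
time: 12.22
position: [0.58, 0.1264, 0.1547]
tool_rot: [-2.015, -2.409, 0.003]
ft_force: [-3.7, -1.2, -1.2]
grip_width: 0.149
grip_force: 60.1
t 12.225 pos [0.58   0.1264 0.1547] ft [-3.66 -1.21 -1.17] mom [-0.28  0.48  0.15] grip 13.0 60.1 q [-0.8   0.28  0.64  1.7  -0.18  1.22  0.06]
shift mm [ -0.6   0.9 -30.3] turn [-0.13  0.04  0.  ]
```

```bash
for i in 1 ; do python3 -m handwheel '[[0.005,0,0,0.002,0,0,0],[0.005,0,0,0.001,0,0,0],[0.005,0,0,0,0,0,0]]';  python3 d.py 0.5810 0.126 0.185 10.2;  python3 -m handwheel '[[0.005,0,0,0.0015,0,0,0],[0.005,0,0,0,0,0,0]]';  python3 d.py 0.5810 0.126 0.185 10.2; python3 -m handwheel '[[0.005,0,0,0.0015,0,0,0],[0.005,0,0,0,0,0,0]]';  python3 d.py 0.5810 0.126 0.185 10.2; done
```

```text
time: 12.6
position: [0.5812, 0.1269, 0.1525]
tool_rot: [2.015, 2.409, 0.001]
ft_force: [0.5, -1.0, -1.1]
grip_width: 0.147
grip_force: 60.0
t 12.6 pos [0.5812 0.1269 0.1525] ft [ 0.47 -0.96 -1.13] mom [-0.1   0.03 -0.03] grip 12.8 60.0 q [-0.8   0.28  0.64  1.71 -0.18  1.21  0.06]
shift mm [ -0.9  -0.4 -32.5] turn [ 0.05  0.   -0.02]
time: 12.85
position: [0.5809, 0.1268, 0.151]
tool_rot: [2.015, 2.41, 0.0]
ft_force: [-0.3, 0.3, -1.8]
grip_width: 0.155
grip_force: 60.0
t 12.85 pos [0.5809 0.1268 0.151 ] ft [-0.32  0.33 -1.81] mom [-0.22  0.02  0.02] grip 13.5 60.0 q [-0.8   0.28  0.64  1.71 -0.18  1.21  0.06]
shift mm [ -0.8  -0.1 -34. ] turn [ 0.01  0.   -0.01]
time: 13.1
position: [0.5808, 0.1268, 0.1495]
tool_rot: [-2.015, -2.41, 0.0]
ft_force: [0.3, -0.3, -0.1]
grip_width: 0.157
grip_force: 60.0
t 13.1 pos [0.5808 0.1268 0.1495] ft [ 0.32 -0.29 -0.14] mom [-0.17  0.03 -0.01] grip 13.6 60.0 q [-0.8   0.28  0.64  1.71 -0.18  1.21  0.06]
shift mm [ -0.8   0.1 -35.5] turn [-0.   -0.   -0.01]
```

```bash
python3 -m handwheel '[[0.005,0,0,0,0,0,0],[0.005,0,0,0,0,0,0]]'|grep ft;  python3 -m handwheel '[[0.005,0,0,-0.002,0,0,0],[0.005,0,0,-0.003,0,0,0],[0.005,0,0,-0.003,0,0,0],[0.005,0,0,-0.002,0,0,0],[0.005,0,0,0,0,0,0]]' | egrep 'pos|ft';  for i in 1; do python3 -m handwheel '[[0.005,0,0,-0.001,0,0,0],[0.005,0,0,0,0,0,0]]'| egrep 'pos|ft';python3 -m handwheel '[[0.005,0,0,-0.001,0,0,0],[0.005,0,0,0,0,0,0]]'| egrep 'pos|ft'; done
```

```text
ft_force: [-0.6, 0.0, -0.7]
position: [0.581, 0.1269, 0.1598]
ft_force: [0.7, -0.1, -1.7]
position: [0.5808, 0.1268, 0.1606]
ft_force: [-0.6, -0.0, -1.7]
position: [0.5809, 0.1268, 0.1616]
ft_force: [-0.3, -0.7, -0.7]
```

```bash
python3 -m handwheel '[[0.005,0,0,-0.001,0,0,0],[0.005,0,0,0,0,0,0]]'| egrep 'pos|ft';python3 -m handwheel '[[0.005,0,0,-0.001,0,0,0],[0.005,0,0,0,0,0,0]]'| egrep 'pos|ft'; python3 -m handwheel '[[0.005,0,0,-0.0005,0,0,0],[0.005,0,0,0,0,0,0]]'| egrep 'pos|ft'
```

```text
position: [0.5809, 0.1268, 0.1627]
ft_force: [-0.4, -0.2, -1.4]
position: [0.5809, 0.1269, 0.1637]
ft_force: [-0.4, 0.2, -1.7]
position: [0.5809, 0.1268, 0.1641]
ft_force: [0.6, 1.0, -1.0]
```

```bash
python3 d.py 0.581 0.1268 0.16 10.2
```

```text
t 15.225 pos [0.5809 0.1268 0.1641] ft [ 0.64  0.96 -1.03] mom [-0.22  0.03 -0.  ] grip 13.4 60.0 q [-0.81  0.27  0.65  1.69 -0.17  1.23  0.06]
shift mm [-0.1  0.1  4.1] turn [ 0.01 -0.   -0.01]
```

```bash
python3 -m handwheel '[[0.005,0,0,-0.0007,0,0,0],[0.005,0,0,0,0,0,0]]'| egrep 'pos|ft';python3 -m handwheel '[[0.005,0,0,-0.0007,0,0,0],[0.005,0,0,0,0,0,0]]'| egrep 'pos|ft'; python3 -m handwheel '[[0.005,0,0,-0.0007,0,0,0],[0.005,0,0,0,0,0,0]]'| egrep 'pos|ft'; python3 d.py 0.581 0.1268 0.16 10.2
```

```text
position: [0.5809, 0.1268, 0.1649]
ft_force: [0.5, 0.1, -1.8]
position: [0.5809, 0.1268, 0.1656]
ft_force: [-0.3, -0.6, -1.5]
position: [0.5809, 0.1269, 0.1662]
ft_force: [0.0, 1.1, -1.6]
t 15.975 pos [0.5809 0.1269 0.1662] ft [ 0.04  1.1  -1.56] mom [-0.22  0.01  0.03] grip 13.2 60.0 q [-0.81  0.27  0.65  1.69 -0.17  1.24  0.06]
shift mm [-0.1  0.1  6.2] turn [ 0.01 -0.   -0.  ]
```

Run:
```python
from bench import ctrl
from h import *
o=np.array([.5747,.195,0]);a=np.radians(10.2);S=np.array([[np.cos(a),np.sin(a),0],[-np.sin(a),np.cos(a),0],[0,0,1]])
im,d=ctrl.get_image("scene");c=ctrl.camera_info("scene")
P=(world(d,c)-o)@S.T;x,y,z=np.moveaxis(P,2,0)
q=P[(x>-.03)&(x<.025)&(abs(y)<.006)&(z>.2)&(z<.29)];print(q[np.argsort(q[:,0])][::2].round(3).tolist())
q=P[(x>-.02)&(x<.015)&(abs(y)<.02)&(abs(y)>.007)&(z>.2)&(z<.29)];print("loop top",np.sort(q[:,2])[-12:].round(4))
k=proj((S.T@np.array([-.0,0,.25]))+o,c)[0].astype(int);u,v=k;cv2.imwrite("pics/s5.png",cv2.resize(im[v-25:v+25,u-35:u+35],None,fx=11,fy=11,interpolation=cv2.INTER_CUBIC))
```

```text
[[-0.021, 0.003, 0.259], [-0.02, -0.002, 0.257], [-0.017, -0.001, 0.258], [-0.017, 0.002, 0.256], [-0.014, -0.002, 0.258], [-0.013, 0.001, 0.256], [-0.011, 0.004, 0.23], [-0.01, 0.005, 0.26], [-0.007, 0.003, 0.263], [-0.005, -0.002, 0.263], [-0.004, -0.005, 0.256], [-0.003, -0.003, 0.265], [-0.001, -0.0, 0.266], [-0.0, 0.004, 0.228], [0.002, -0.002, 0.269], [0.004, -0.001, 0.27], [0.006, 0.002, 0.27], [0.007, 0.004, 0.231], [0.018, 0.003, 0.289], [0.018, 0.005, 0.282], [0.019, 0.004, 0.261], [0.02, -0.004, 0.281], [0.02, -0.003, 0.289], [0.021, 0.003, 0.241], [0.021, -0.003, 0.28], [0.024, 0.004, 0.287]]
loop top [0.2546 0.2555 0.256  0.2564 0.2567 0.2579 0.2579 0.258  0.2584 0.2585
 0.2588 0.2603]
```

View pics/s5.png

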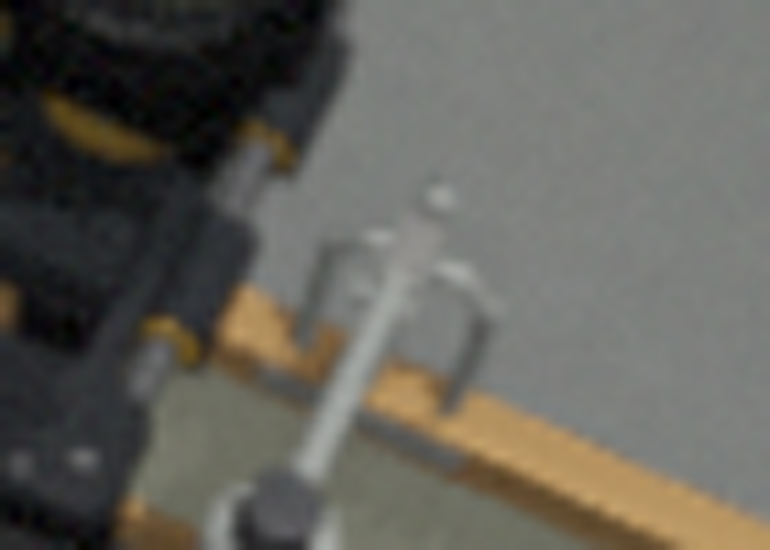

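```bash
python3 -m handwheel '[[0.005,0,0,-0.0007,0,0,0],[0.005,0,0,0,0,0,0]]'| egrep 'pos|ft';python3 -m handwheel '[[0.005,0,0,-0.0005,0,0,0],[0.005,0,0,0,0,0,0]]'| egrep 'pos|ft'; python3 -m handwheel '[[0.005,0,0,-0.0005,0,0,0],[0.005,0,0,0,0,0,0]]'| egrep 'pos|ft'; python3 d.py 0.581 0.1268 0.16 10.2
```

```text
position: [0.5808, 0.1267, 0.1667]
ft_force: [0.4, 0.3, -2.6]
position: [0.5807, 0.1266, 0.1671]
ft_force: [0.5, -0.1, -3.4]
position: [0.5807, 0.1265, 0.1675]
ft_force: [0.6, -0.3, -5.4]
t 16.775 pos [0.5807 0.1265 0.1675] ft [ 0.62 -0.32 -5.37] mom [-0.57 -0.17 -0.06] grip 13.5 60.0 q [-0.81  0.27  0.65  1.69 -0.17  1.24  0.06]
shift mm [0.2 0.4 7.5] turn [-0.03  0.03 -0.01]
```

Contact: about 3 N per mm. Raise the tug.

```bash
python3 -m handwheel '[[0.005,0,0,-0.0005,0,0,0],[0.005,0,0,0,0,0,0]]'| egrep 'pos|ft';python3 -m handwheel '[[0.005,0,0,-0.0004,0,0,0],[0.005,0,0,0,0,0,0]]'| egrep 'pos|ft'; python3 d.py 0.581 0.1268 0.16 10.2
```

```text
position: [0.5807, 0.1265, 0.168]
ft_force: [0.3, -1.9, -7.1]
position: [0.5807, 0.1264, 0.1684]
ft_force: [1.4, -2.6, -9.1]
t 17.275 pos [0.5807 0.1264 0.1684] ft [ 1.43 -2.64 -9.08] mom [-0.97 -0.25 -0.07] grip 13.7 60.0 q [-0.81  0.27  0.65  1.69 -0.17  1.24  0.06]
shift mm [0.3 0.4 8.4] turn [-0.04  0.04 -0.02]
```

```bash
python3 -m handwheel '[[0.005,0,0,0,0,0,0],[0.005,0,0,0,0,0,0],[0.005,0,0,0,0,0,0],[0.005,0,0,0,0,0,0]]'| egrep 'pos|ft';python3 -m handwheel '[[0.005,0,0,0,0,0,0],[0.005,0,0,0,0,0,0],[0.005,0,0,0,0,0,0],[0.005,0,0,0,0,0,0]]'| egrep 'pos|ft';  python3 -m handwheel '[[0.005,0,0,0.001,0,0,0],[0.005,0,0,0.002,0,0,0],[0.005,0,0,0.004,0,0,0],[0.005,0,0,0.005,0,0,0],[0.005,0,0,0.005,0,0,0],[0.005,0,0,0.002,0,0,0],[0.005,0,0,0,0,0,0],[0.005,0,0,0,0,0,0]]'; python3 d.py 0.581 0.1268 0.16 10.2
```

```text
position: [0.5808, 0.1267, 0.1686]
ft_force: [1.7, -2.3, -8.8]
position: [0.5809, 0.1269, 0.1688]
ft_force: [1.8, -2.6, -9.1]
time: 19.27
position: [0.581, 0.1269, 0.1499]
tool_rot: [2.015, 2.41, 0.001]
ft_force: [0.2, -0.2, -2.0]
grip_width: 0.157
grip_force: 60.0
t 19.275 pos [0.581  0.1269 0.1499] ft [ 0.16 -0.24 -1.96] mom [-0.2   0.02  0.04] grip 13.7 60.0 q [-0.8   0.28  0.64  1.71 -0.18  1.21  0.06]
shift mm [ -0.1  -0.  -10.1] turn [ 0.02 -0.01 -0.01]
```

```bash
python3 -m handwheel '[[0.005,0,0.002,0.001,0,0,0],[0.005,0,0.002,0.001,0,0,0],[0.005,0,0,0.001,0,0,0],[0.005,0,0,0,0,0,0]]'| egrep 'pos|ft'; for i in 1; do python3 -m handwheel '[[0.005,0,0,0.0007,0,0,0],[0.005,0,0,0,0,0,0]]'| egrep 'pos|ft'; python3 -m handwheel '[[0.005,0,0,0.0007,0,0,0],[0.005,0,0,0,0,0,0]]'| egrep 'pos|ft'; python3 -m handwheel '[[0.005,0,0,0.0007,0,0,0],[0.005,0,0,0,0,0,0]]'| egrep 'pos|ft'; done
```

```text
position: [0.5847, 0.1275, 0.1466]
ft_force: [-1.1, 0.3, -1.3]
position: [0.5847, 0.1275, 0.146]
ft_force: [-0.4, -0.1, -1.0]
position: [0.5847, 0.1275, 0.1453]
ft_force: [0.4, -0.3, -1.8]
position: [0.5847, 0.1275, 0.1446]
ft_force: [0.6, 0.2, -1.7]
```

```bash
python3 -m handwheel '[[0.005,0,0,0.0007,0,0,0],[0.005,0,0,0,0,0,0]]'| egrep 'pos|ft'; python3 -m handwheel '[[0.005,0,0,0.0007,0,0,0],[0.005,0,0,0,0,0,0]]'| egrep 'pos|ft'; python3 -m handwheel '[[0.005,0,0,0.0005,0,0,0],[0.005,0,0,0,0,0,0]]'| egrep 'pos|ft'; python3 d.py 0.581 0.1268 0.16 10.2
```

```text
position: [0.5848, 0.1275, 0.1439]
ft_force: [-0.1, 0.9, -0.8]
position: [0.5848, 0.1276, 0.1433]
ft_force: [-0.3, 0.1, -1.3]
position: [0.5849, 0.1277, 0.143]
ft_force: [-0.4, -0.2, -0.2]
t 21.275 pos [0.5849 0.1277 0.143 ] ft [-0.38 -0.2  -0.22] mom [-0.05  0.07  0.03] grip 13.5 60.0 q [-0.8   0.3   0.64  1.71 -0.19  1.2   0.07]
shift mm [ -0.2  -4.  -17. ] turn [ 0.02 -0.02  0.  ]
```

```bash
python3 -m handwheel '[[0.005,0,0,0.0003,0,0,0],[0.005,0,0,0,0,0,0],[0.005,0,0,0,0,0,0]]' 60| egrep 'pos|ft'; python3 d.py 0.581 0.1268 0.16 10.2; python3 -m handwheel '[[0.005,0,0,0,0,0,0],[0.005,0,0,0,0,0,0],[0.005,0,0,0,0,0,0]]' 3 | egrep 'ft|grip'; python3 -m handwheel '[[0.016,0,0,0,0,0,0],[0.018,0,0,0,0,0,0],[0.022,0,0,0,0,0,0],[0.026,0,0,0,0,0,0],[0.03,0,0,0,0,0,0],[0.035,0,0,0,0,0,0],[0.04,0,0,0,0,0,0],[0.045,0,0,0,0,0,0],[0.045,0,0,0,0,0,0]]'
python3 - <<'E'
from bench import ctrl
from h import *
o=np.array([.5747,.195,0]);a=np.radians(10.2);S=np.array([[np.cos(a),np.sin(a),0],[-np.sin(a),np.cos(a),0],[0,0,1]])
im,d=ctrl.get_image("scene");c=ctrl.camera_info("scene")
k=proj((S.T@np.array([-.0,-.02,.22]))+o,c)[0].astype(int);u,v=k;cv2.imwrite("pics/s6.png",cv2.resize(im[v-45:v+45,u-60:u+60],None,fx=6,fy=6,interpolation=cv2.INTER_CUBIC))
E
```

```text
position: [0.5849, 0.1278, 0.1427]
ft_force: [-0.3, 0.7, 1.3]
t 21.65 pos [0.5849 0.1278 0.1427] ft [-0.33  0.69  1.27] mom [0.17 0.15 0.03] grip 13.3 60.0 q [-0.8   0.3   0.64  1.71 -0.19  1.2   0.07]
shift mm [ -0.3  -4.  -17.3] turn [ 0.03 -0.03 -0.  ]
ft_force: [0.1, 2.2, 1.0]
grip_width: 0.163
grip_force: 3.0
time: 23.15
position: [0.5848, 0.1275, 0.1425]
tool_rot: [2.015, 2.41, 0.0]
ft_force: [0.3, -0.3, -0.0]
grip_width: 0.508
grip_force: 0.0
```

View pics/s6.png

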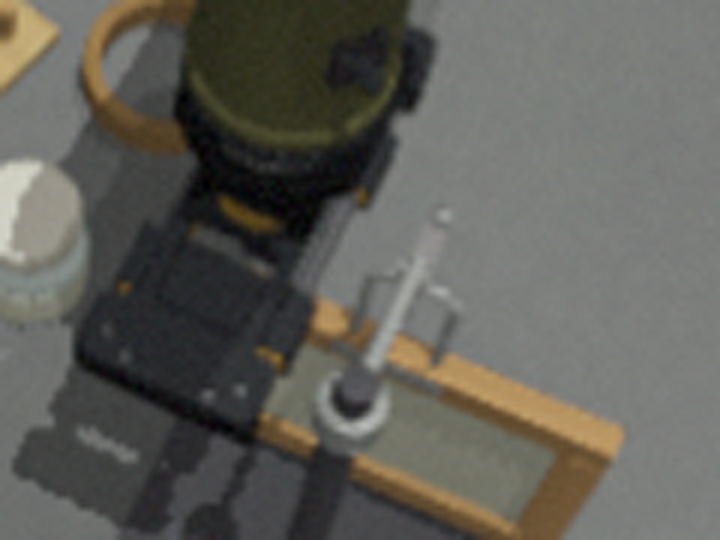

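```bash
python3 -m handwheel '[[0.045,0,0,-0.01,0,0,0],[0.045,0,0,-0.02,0,0,0],[0.045,-0.005,0,-0.03,0,0,0],[0.045,-0.02,0,-0.04,0,0,0],[0.045,-0.04,0,-0.04,0,0,0],[0.045,-0.04,0,-0.04,0,0,0],[0.045,-0.04,0,-0.04,0,0,0],[0.045,-0.02,0,0,0,0,0],[0.045,0,0,0,0,0,0],[0.045,0,0,0,0,0,0],[0.045,0,0,0,0,0,0],[0.045,0,0,0,0,0,0]]'
python3 - <<'E'
from bench import ctrl
from h import *
o=np.array([.5747,.195,0]);a=np.radians(10.2);S=np.array([[np.cos(a),np.sin(a),0],[-np.sin(a),np.cos(a),0],[0,0,1]])
for i in range(4):
    im,d=ctrl.get_image("scene");c=ctrl.camera_info("scene")
    P=(world(d,c)-o)@S.T;x,y,z=np.moveaxis(P,2,0)
    q=P[(x>-.04)&(x<.04)&(abs(y)<.11)&(abs(y)>.03)&(z>.16)&(z<.185)];r=P[(x>-.04)&(x<.04)&(abs(y)<.11)&(z>.03)&(z<.06)]
    print("top edge",q.mean(0).round(4),"slope z(y)",np.polyfit(q[:,1],q[:,2],1)[0].round(3),"x(y)",np.polyfit(q[:,1],q[:,0],1)[0].round(3),"bottom",r.mean(0).round(4))
g=P[(x>-.03)&(x<.01)&(abs(y)<.006)&(z>.245)&(z<.28)];print(g[np.argsort(g[:,0])][::2].round(3).tolist())
cv2.imwrite("pics/s7.png",cv2.resize(im[130:330,160:360],None,fx=3,fy=3))
print(ctrl.get_state()["time"])
E
```

```text
time: 24.7
position: [0.6139, -0.0336, 0.3622]
tool_rot: [-2.013, -2.411, 0.0]
ft_force: [-0.1, 0.8, -0.2]
grip_width: 0.516
grip_force: 0.0
top edge [0.0025 0.0026 0.1704] slope z(y) -0.011 x(y) -0.017 bottom [0.0062 0.0024 0.0479]
top edge [0.0025 0.0032 0.1704] slope z(y) -0.012 x(y) -0.017 bottom [0.0063 0.0028 0.0478]
top edge [0.0025 0.0025 0.1705] slope z(y) -0.01 x(y) -0.016 bottom [0.0062 0.0037 0.0483]
top edge [0.0025 0.002  0.1704] slope z(y) -0.01 x(y) -0.017 bottom [0.0063 0.0024 0.048 ]
[[-0.02, 0.003, 0.261], [-0.019, 0.004, 0.258], [-0.018, 0.002, 0.259], [-0.018, 0.002, 0.255], [-0.015, -0.002, 0.255], [-0.013, 0.001, 0.257], [-0.011, 0.004, 0.258], [-0.01, -0.001, 0.26], [-0.006, 0.001, 0.263], [-0.004, -0.001, 0.265], [-0.002, -0.003, 0.267], [-0.0, -0.0, 0.268], [0.001, -0.002, 0.269], [0.004, -0.001, 0.269], [0.006, 0.002, 0.272], [0.008, 0.005, 0.273]]
24.9
```

View pics/s7.png

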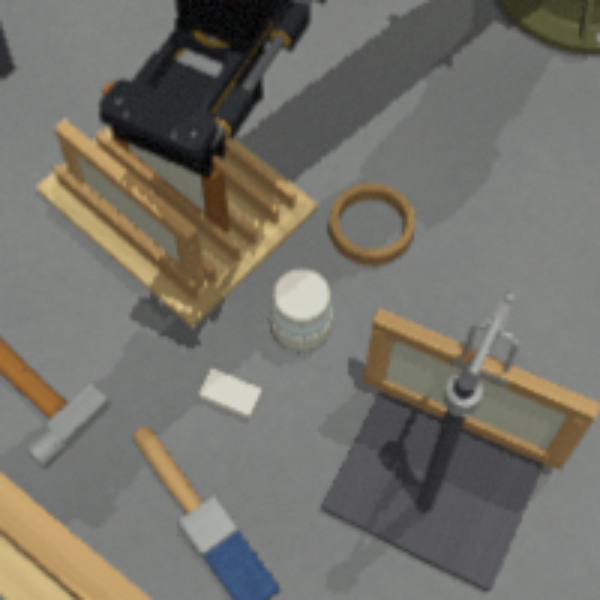

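The frame hangs upright and still on the hook, with the loop at about (493,345) in the crop. The gate is shut above the loop, the bystanders are where they were, and the gripper is clear.

```bash
python3 -c "
from bench import ctrl
print(ctrl.close_job())"
```

```text
the job is handed in; nothing more can be done
None
```

The frame hangs still on the safety hook with the gate shut above its loop; a tug of about 7 N held for a second, the other things look unmoved, and the job was handed in at about 25 s (no verdict was shown).

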